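# Clamp a capped pipe end onto its port with the hinged ring

### The arm

A 6-joint arm with a two-finger parallel gripper is mounted at the origin on a cart in front of the work surface, level with it; the furniture and walls round the work are solid. World frame = base frame: x ahead of the robot, y to its left, z up, the work surface at z = 0. Lengths are in m, angles in degrees, forces in N, time in s.
With the tool pointing down it reaches from about 0.3 to 0.75 m from the base axis. Payload 8.5 kg.
Tool frame: the origin (TCP) lies midway between the tips of the shut fingers; the grasp point (between the pads) lies 19 mm behind it (env.hold_point_z is the distance from the TCP to the grasp point, in m); z points along the fingers, y is the line along which they close (so a half turn about z gives the same grasp; the last joint's range is limited). The gripper opens to 85 mm and grips with 20 to 120 N. Pads are 22 mm wide; open, the fingers measure 114 mm over their backs; the gripper's body (76 mm by 85 mm) begins 54 mm behind the grasp point. The pads swing forward as they close: fully open they stand 13 mm farther back than shut.
Start: joints at [-87.852, 21.807, 74.336, -0, 83.858, -12.336], TCP at [0.138, -0.533, 0.206] pointing down, gripper open.
Joint ranges: [-178.18, 178.18], [-50.72, 133.34], [12.68, 142.11], [-81.47, 261.47], [9.98, 163.14], [-165.26, 165.26]. Speed limits (degrees/s): [136.94, 136.94, 180, 180, 180, 180].

### API

Orientations are given as a 3x3 rotation matrix whose columns are the frame's x, y, z axes.
In Python, from rig import observe, get_image, camera_info, env gives the robot as it stands.
- The arm moves only by the tool drive_tool, never from a script. Its arguments are lists of equal length, an entry for each row: "offset": the shift along the tool's x, y, z in units of 40 mm (1.0 is 40 mm), a list of three; "turn": the turn, a rotation vector about the tool's x, y, z in units of 6 degrees (1.0 is 6 degrees), a list of three; "hand": the opening, from 0 (shut) to 1 (fully open). A call has exactly 10 rows; each row shifts and turns the commanded pose from where the row before left it, along the tool's axes as they then stand; what a row does not reach is not made up. A row lasts 1/8 s, in which the tool goes at most 62.5 mm and 10.7 degrees, less where a joint would pass 70% of its speed; a pose out of reach is approached as far as the arm can. A call is refused whole if a number of a shift passes 1 or a number of a turn 1, either way. A call with a gripper value outside its range is refused whole. The fingers move at their own pace and stop on an object; "newtons" is the grip in N (left out, the last holds). Time passes only in rows, so rows that do not move let the fingers close, or fill a call up. It gives the time, the measured TCP pose, the force, the opening and the grip force at its end, in the units of the state.
- observe(): the state, without advancing time (a new reading comes with each control period).
- get_image(name): name is "side" or "top"; returns the picture (384x512x3 uint8, blue, green, red); there is no depth.
- camera_info(name): a dict with "fx", "fy", "cx", "cy" (pixels), "world_to_cam" (4x4, takes a point from world to camera coordinates). Camera axes: x right, y down, z forward; pixel columns grow to the right and rows downward; lengths in m; the calibration is good to about 2 mm. A picture is of the moment at which its call begins. camera_info takes no time and is no camera call.
- env.close_job(): hands the job in; it is judged then, once.
The state is a dict: "time_s": time; "q": joint angles; "qvel": joint speeds; "joint_efforts": joint torques, N m; "position": TCP position; "tool_rot": TCP orientation; "ft_force": force on the tool from outside, world axes, zero at the start; "wrist_torque": the same for the moment, N m; "grip_width": finger opening in m; "gripper_force": force on a finger pad.
Only numpy, scipy, OpenCV 4.12 (cv2) and the standard library are available. Lean on these libraries where they do the work, as an engineer would, in place of code of your own. Each camera call takes 0.05 s, during which the arm holds its last target. There are 200 camera calls.

### The job

Couple the capped pipe end that lies in the V cradle to the fixed pipe port: slide it along the cradle until its flange meets the port's flange and press it home with a firm but moderate push of about 12 N for half a second. Then swing the open half of the hinged clamp ring down over the two flanges until it rests on the rubber buffer, and swing the latch over the ring's lug until its roller has dropped over the ridge, fully into its seat, so that the ring is held shut. Do not ram or force anything, and leave the tools lying round about alone.

Things in the scene. Friction and masses are not known exactly. Their poses are not given: they have to be found in the camera images.
- stand: Fixed plywood board, 16 mm thick, x = -118..97, y = +-115 mm, carrying all. Origin on the table below the plane where the flanges meet; x along the pipe axis from cradle to port (roughly away from the robot), y left, z up. Pipe axis 100 mm up. V cradle at x = -108..-41, its edges 7 mm below the pipe axis, 36 mm to each side. Lower clamp half (saddle, outer radius 50, 29 mm wide) at x = 0
- stub: Loose aluminium pipe end, 0.25 to 0.46 kg, 56 mm across, 105 mm long over all, with an 80 x 8 mm flange at one end, closed flat at the other. Lies in the V cradle, flange towards the port and 8 to 22 mm short of it. Origin at the centre of the flange's face; x points along the axis to the port. Home when its face touches the port's. Slides easily (about 1 N; 2 to 3 N if also pressed down), stays where left
- stub_end (a point): Centre of the stub's flat closed end, 105 mm behind the stub's origin, the place to push
- ring (a joint): Angle of the ring's hinged upper half, rad: 0 = shut, grows as it opens; starts 0.9 to 1.3. Stiff hinge (0.3 N m friction), stays where left. Below about 0.04 it presses on the rubber buffer (3 N/mm, 15 N when shut); can be pressed to about -0.03. Its groove fits over the flanges only when they are less than 2.5 mm apart
- ring_hinge (a point): Hinge of the ring, on its left: 62 mm to the left of the pipe axis and at its height; the hinge axis is parallel to the stand's x axis. Left and right are as seen from the cradle, looking along the stand's x axis: right is the stand's -y
- ring_knob (a point): Centre of the ring's black barrel grip, 20 mm across, 32 mm long, its length parallel to the hinge axis, on a stem 10 mm thick that holds it 29 mm off the ring. Ring shut: 89 mm right of the hinge and 74 mm above it (27 mm right of the pipe axis). As the ring shuts it moves about the hinge over the top to the right and down
- latch (a joint): Angle of the latch, rad: 0 = roller in the seat of the shut ring, grows as it swings outward (right and down); starts 0.6 to 1.0; stays where left (0.07 N m friction). Coming in, the roller meets the lug's ramp at about 0.4, climbs it, pressing the ring onto the buffer (up to about 11 N at the knob), passes the ridge at about 0.2 and drops into the seat, where it can rest from about 0.10 to -0.09
- latch_pivot (a point): Pivot of the latch, 70 mm to the right of the pipe axis and 22 mm below it; axis parallel to the stand's x axis
- latch_knob (a point): Centre of the latch's black barrel grip, 20 mm across and 32 mm long, its length parallel to the pivot axis, on a thin stem. With the latch at 0 it is 12 mm to the right of the pivot and 82 mm above it; as the latch shuts it moves up and to the left
- pliers: Bystander: old pliers lying on the table, 54 x 128 x 13 mm, origin under their middle; leave alone
- tape_roll: Bystander: black roll of tape, 61 mm across, 18 mm high, origin under its middle; leave alone
- chuck_key: Bystander: drill chuck key, 40 x 75 x 18 mm, origin under its middle; leave alone
- port_face (a point): Centre of the face of the fixed port's flange, on the pipe axis, x running into the port, away from the cradle. The port: aluminium pipe end on the stand, flange 80 mm across and 8 mm thick, pipe 56 mm across, held by a grey upright plate 90 x 130 mm
- lug (a point): Top of the steel lug at the ring's free end (moves with the ring), about the ridge: 127 mm right of the hinge and 18 mm above it when shut. The lug is 22 mm wide, with a ramp on its outer side, a ridge, and behind it a seat 2.4 mm deep for the latch's roller
- roller (a point): Centre of the latch's steel cross roller, 8 mm across and 29 mm long, 44 mm from the pivot; it moves with the latch

How it is judged (in metres and radians):
On the way, in this order (a step that is already met when the one before it is completed fails the run):
1. The stub is pressed home against the port with 7 to 15 N for 0.4 s (contact force between stub and port_flange between 7 and 15 N), for 0.4 s.
2. The ring is down over both flanges, on its buffer (below 0.06 rad) (value of joint ring below 0.06 rad), for 0.2 s.
At the end, for the whole second after the job is handed in: The stub's flange is within 2.5 mm of the port's and in line with it to 0.05 rad, the ring is shut (below 0.025 rad) and the latch is over the ridge with its roller in the seat (below 0.12 rad), all at rest (x of stub in the frame of port_face above -0.0025 m and angle between the x axis of stub and the x axis of port_face, either way round below 0.05 rad and value of joint ring below 0.025 rad and value of joint latch below 0.12 rad and velocity of joint ring between -0.05 and 0.05 rad/s and velocity of joint latch between -0.05 and 0.05 rad/s and linear speed of stub below 0.02 m/s); the robot touches nothing.
It fails at once if The stub is rammed against the port with more than 25 N, or squeezed against the stand, port and ring with more than 60 N in all (contact force between stub and port_flange above 25 N or contact force between stub and stand above 60 N).
It fails at once if The latch's roller is rammed against the lug with more than 45 N (contact force between roller_hit and anything else above 45 N).
It fails at once if A bystander tool is moved more than 20 mm (distance of any of pliers, tape_roll, chuck_key from where it was at the start of the episode above 0.02 m).
It also fails if it takes over 72 s, if anything falls off the work surface, if the arm or the gripper's body presses on something with over 40 N, if the wrist force passes 120 N, or if a joint passes its speed limit or range.

## Working session

There is one attempt and no reset: what is moved stays moved. The work goes in short steps, Python scripts to look and compute and a tool call to move; the robot and the scene stay as the last step left them, time stands still between calls to the robot, and variables do not carry over. Pictures are saved under pics/ and viewed, at most 10 in all, crops included, and the job is handed in when it is done.

Besides the shell and the picture viewer there is one more tool, called after ">>>" as name(argument=value, ...), one argument or row to a line, values as JSON. drive_tool: Moves the arm, as the interface text tells. Its arguments: {"type":"object","properties":{"offset":{"type":"array"},"turn":{"type":"array"},"hand":{"type":"array"},"newtons":{"type":"number"}},"required":["offset","turn","hand"]}

```bash
ls; mkdir -p pics; python3 - <<'E'
from rig import *
import cv2,numpy as np
for n in("side","top"):
    cv2.imwrite(f"pics/{n}0.png",get_image(n)); c=camera_info(n); print(n,c)
s=observe(); print(s)
E
```

```text
pics
side {'fx': 444.1223669696865, 'fy': 444.1223669696865, 'cx': 253.06119129754126, 'cy': 196.9053951080318, 'world_to_cam': array([[ 0.97297038, -0.23050088, -0.01407041, -0.43779547],
       [-0.15003949, -0.58466559, -0.79727931,  0.31016911],
       [ 0.17554709,  0.77784028, -0.60344654,  0.69860785],
       [ 0.        ,  0.        ,  0.        ,  1.        ]])}
top {'fx': 499.07036399108466, 'fy': 499.07036399108466, 'cx': 251.79475558517643, 'cy': 181.33274847856126, 'world_to_cam': array([[ 7.25460535e-02, -9.97364621e-01, -9.39983167e-04,
         2.26488211e-01],
       [-9.75792169e-01, -7.07818984e-02, -2.06928889e-01,
         5.25006052e-01],
       [ 2.06317019e-01,  1.59291025e-02, -9.78355534e-01,
         9.81104532e-01],
       [ 0.00000000e+00,  0.00000000e+00,  0.00000000e+00,
         1.00000000e+00]])}
{'time_s': 0.1, 'q': array([-8.78531512e+01,  2.18374790e+01,  7.43797909e+01, -1.23517076e-03,
        8.38586820e+01, -1.23356455e+01]), 'qvel': array([ 0.00594348, -0.13255554, -0.11230063,  0.04340549, -0.0285545 ,
       -0.00751616]), 'joint_efforts': array([ 3.60059385e-03, -4.49218154e+01, -2.31654686e+01, -2.00653717e-04,
        3.64207750e-03,  4.50718076e-06]), 'position': array([ 0.13752771, -0.53221601,  0.20507392]), 'tool_rot': array([[ 9.68223523e-01,  2.50086392e-01, -7.10774738e-05],
       [ 2.50086265e-01, -9.68222654e-01,  1.32387694e-03],
       [ 2.62264788e-04, -1.29958430e-03, -9.99999121e-01]]), 'ft_force': array([ 1.0166648 , -0.30964979,  0.26782113]), 'wrist_torque': array([ 0.00833012, -0.01765875,  0.05674328]), 'gripper_force': 0.0, 'grip_width': 0.08520757893379405}
```

View pics/side0.png

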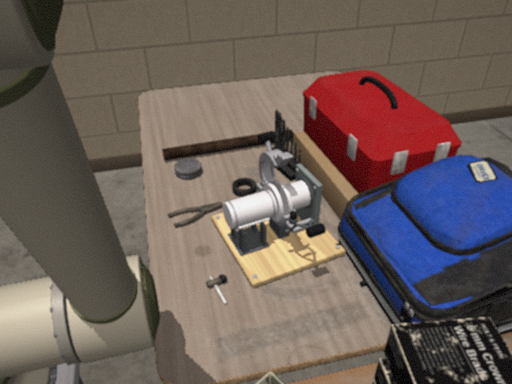

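View pics/top0.png

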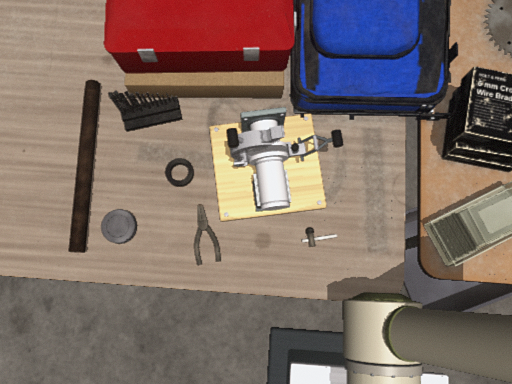

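Side: the stand is at about (278,240), with the ring knob up near (268,140) and the latch knob at (316,230). Top: the board's corners are near (211,126), (318,114), (326,208) and (220,220), with the ring knob at (232,138) and the latch knob at (337,138). Next I'll enlarge both.

```bash
python3 - <<'E'
import cv2
a=cv2.imread("pics/top0.png")[100:228,200:360]; cv2.imwrite("pics/top0c.png",cv2.resize(a,None,fx=4.6,fy=4.6,interpolation=cv2.INTER_CUBIC))
a=cv2.imread("pics/side0.png")[130:290,200:360]; cv2.imwrite("pics/side0c.png",cv2.resize(a,None,fx=3.7,fy=3.7,interpolation=cv2.INTER_CUBIC))
E
```

```text
(no output)
```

View pics/top0c.png

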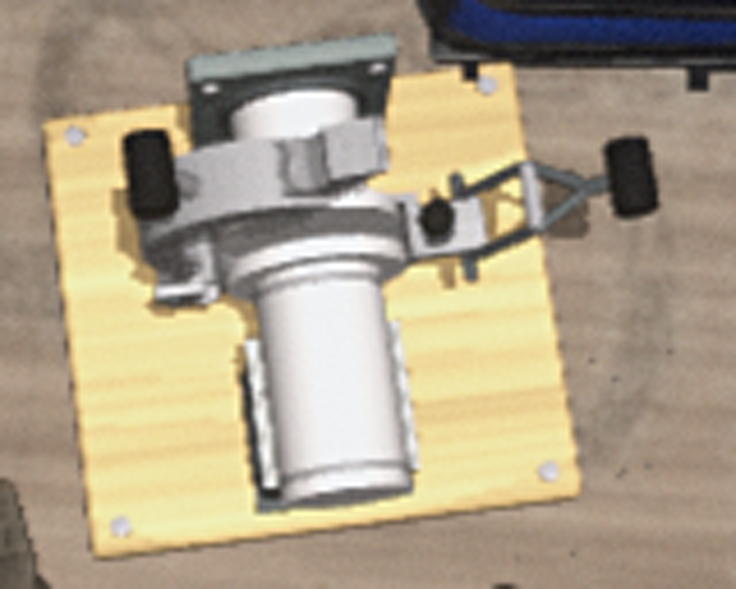

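View pics/side0c.png

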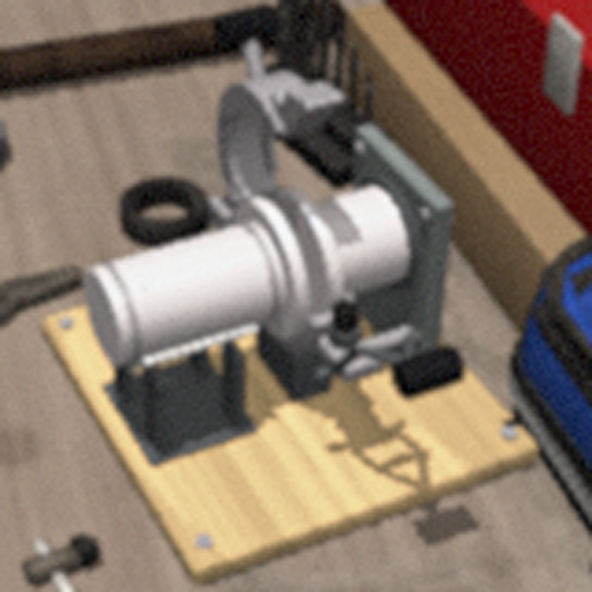

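```bash
cat > h.py <<'E'
import numpy as np
from scipy.optimize import least_squares
from rig import camera_info
C={n:camera_info(n) for n in("side","top")}
def proj(n,P):
    c=C[n];p=c["world_to_cam"]@np.append(P,1);return np.array([c["fx"]*p[0]/p[2]+c["cx"],c["fy"]*p[1]/p[2]+c["cy"]])
def T(u,v):return np.array([200+(u+.5)/4.6-.5,100+(v+.5)/4.6-.5])
def S(u,v):return np.array([200+(u+.5)/3.7-.5,130+(v+.5)/3.7-.5])
def world(s,P):
    c,d=np.cos(s[2]),np.sin(s[2]);return np.array([s[0]+c*P[0]-d*P[1],s[1]+d*P[0]+c*P[1],P[2]])
def ringknob(a,x=0):
    b=np.arctan2(74,89)+a;r=np.hypot(74,89)/1e3;return np.array([x,.062-r*np.cos(b),.1+r*np.sin(b)])
def latchknob(a,x=0):
    b=np.arctan2(82,12)-a;r=np.hypot(82,12)/1e3;return np.array([x,-.07-r*np.cos(b),.078+r*np.sin(b)])
E
python3 - <<'E'
from h import *
z=.016;B={'BL':(.097,.115,z),'BR':(.097,-.115,z),'FR':(-.118,-.115,z),'FL':(-.118,.115,z)}
O=[("top",'BL',T(45,122)),("top",'BR',T(513,65)),("top",'FR',T(580,493)),("top",'FL',T(95,553)),("side",'FL',S(43,318)),("side",'FR',S(200,578)),("side",'BR',S(538,450))]
f=lambda s:np.concatenate([proj(n,world(s,B[k]))-p for n,k,p in O])
r=least_squares(f,[.55,0,0]);s=r.x;print(s,np.degrees(s[2]));print(r.fun.reshape(-1,2).round(1))
K=[("top",T(151,175)),("side",S(322,148))]
for fn,K in((ringknob,K),(latchknob,[("top",T(631,176)),("side",S(428,370))])):
    g=lambda q:np.concatenate([proj(n,world(s,fn(q[0],q[1])))-p for n,p in K])
    q=least_squares(g,[.9,0]);print(fn.__name__,q.x,q.fun.round(1),world(s,fn(*q.x)))
g=lambda q:proj("side",world(s,(q[0],0,.1)))-S(110,318)
q=least_squares(g,[-.12]);print(q.x,q.fun)
for n in C: print(n,[proj(n,world(s,p)).round(1).tolist() for p in((-.12,0,.1),(0,0,.14),(0,.062,.1),(0,-.07,.078))])
print(world(s,(-.125,0,.1)))
E
```

```text
[0.56413625 0.23634503 0.20116621] 11.52597480548517
[[-0.5 -1.5]
 [ 0.7 -1.8]
 [ 1.5  0.1]
 [-0.2  0.8]
 [-1.4  0.2]
 [-1.9 -1. ]
 [ 1.1 -0.6]]
ringknob [0.61336592 0.00713188] [ 18.8  -5.9 -10.  -23.6] [0.5647664  0.26894786 0.21174138]
latchknob [7.84065661e-01 2.44579462e-04] [-0.  -0.3 -0.3  0.1] [0.59163068 0.10274253 0.127586  ]
[-0.11278338] [0.02874179 0.09571838]
side [[226.0, 216.7], [280.1, 184.9], [266.5, 184.9], [295.8, 228.7]]
top [[275.8, 208.6], [268.1, 144.5], [236.9, 153.9], [300.9, 148.7]]
[0.44165697 0.21136851 0.1       ]
```

```bash
python3 - <<'E'
from h import *
s=[.56414,.23635,.20117]
g=lambda q:np.concatenate([proj(n,world(s,ringknob(q[0],q[1])))-p for n,p in [("top",T(151,175)),("side",S(247,25))]])
q=least_squares(g,[1.1,0]);print(q.x,q.fun.round(1),world(s,ringknob(*q.x)))
E
```

```text
[9.18280551e-01 4.17606586e-04] [-0.2 -0.6 -0.5  0.8] [0.55120994 0.30184486 0.21564759]
```

>>> drive_tool(
  offset=[
    [0.8,-0.8,-1],
    [0.8,-0.8,-1],
    [0.8,-0.8,-0.5],
    [0.8,-0.8,0],
    [0.8,-0.8,0],
    [0.8,-0.8,0],
    [0.8,-0.8,0],
    [0.8,-0.8,0],
    [0.8,-0.8,0],
    [0.8,-0.8,0],
  ],
  turn=[
    [0,0,0.25],
    [0,0,0.25],
    [0,0,0],
    [0,0,0],
    [0,0,0],
    [0,0,0],
    [0,0,0],
    [0,0,0],
    [0,0,0],
    [0,0,0],
  ],
  hand=[0,0,0,0,0,0,0,0,0,0],
  newtons=40,
)

```text
time_s: 1.35
position: [0.3849, -0.1519, 0.3055]
tool_rot: [[0.98, 0.199, -0.0], [0.199, -0.98, 0.0], [-0.0, -0.0, -1.0]]
ft_force: [0.3, -0.7, -0.9]
grip_width: 0.0001
gripper_force: 0.0
```

>>> drive_tool(
  offset=[
    [0.4,-0.86,0.5],
    [0.4,-0.86,0.5],
    [0.4,-0.86,0.5],
    [0.4,-0.86,0.5],
    [0.4,-0.86,0.5],
    [0,-0.86,0],
    [0,-0.86,0],
    [0,-0.86,0],
    [0,-0.86,0],
    [0,-0.86,0],
  ],
  turn=[
    [0,0,0],
    [0,0,0],
    [0,0,0],
    [0,0,0],
    [0,0,0],
    [0,0.6,0],
    [0,0.6,0],
    [0,0.6,0],
    [0,0.6,0],
    [0,0.6,0],
  ],
  hand=[0,0,0,0,0,0,0,0,0,0],
)

```text
time_s: 2.6
position: [0.3939, 0.2007, 0.2056]
tool_rot: [[0.931, 0.199, 0.305], [0.189, -0.98, 0.062], [0.311, -0.0, -0.95]]
ft_force: [-0.1, -0.2, 0.7]
grip_width: -0.0002
gripper_force: 0.0
```

```bash
cat > st.py <<'E'
from h import *
from rig import observe
s=[.56414,.23635,.20117]
def stand(p):
    d=np.array(p[:2])-s[:2];c,n=np.cos(s[2]),np.sin(s[2]);return np.array([c*d[0]+n*d[1],-n*d[0]+c*d[1],p[2]])
def st():
    o=observe();print(o["time_s"],"stand",stand(o["position"]).round(4),"F",o["ft_force"].round(1),"w",round(o["grip_width"],4));print(o["q"].round(0));print(o["tool_rot"].round(3).tolist());return o
if __name__=="__main__":st()
E
python3 st.py
```

```text
2.6 stand [-0.174  -0.0009  0.2056] F [-0.1 -0.2  0.7] w -0.0002
[ 12.   3. 102.  -0.  57.  90.]
[[0.931, 0.199, 0.305], [0.189, -0.98, 0.062], [0.311, -0.0, -0.95]]
```

>>> drive_tool(
  offset=[
    [-0.162,0,0.496],
    [-0.162,0,0.496],
    [-0.162,0,0.496],
    [-0.162,0,0.496],
    [-0.162,0,0.496],
    [0.138,0,0.045],
    [0.138,0,0.045],
    [0.138,0,0.045],
    [0.138,0,0.045],
    [0.138,0,0.045],
  ],
  turn=[
    [0,0,0],
    [0,0,0],
    [0,0,0],
    [0,0,0],
    [0,0,0],
    [0,0,0],
    [0,0,0],
    [0,0,0],
    [0,0,0],
    [0,0,0],
  ],
  hand=[0,0,0,0,0,0,0,0,0,0],
)

```text
time_s: 3.85
position: [0.4231, 0.2056, 0.1015]
tool_rot: [[0.932, 0.199, 0.303], [0.189, -0.98, 0.062], [0.309, -0.0, -0.951]]
ft_force: [-0.3, -0.2, 0.1]
grip_width: -0.0001
gripper_force: 0.0
```

```bash
python3 st.py
```

```text
3.85 stand [-0.1443 -0.0019  0.1015] F [-0.3 -0.2  0.1] w -0.0001
[ 11.  14. 109.   0.  38.  90.]
[[0.932, 0.199, 0.303], [0.189, -0.98, 0.062], [0.309, -0.0, -0.951]]
```

>>> drive_tool(
  offset=[
    [0.0475,0,0.0155],
    [0.0475,0,0.0155],
    [0.0475,0,0.0155],
    [0.0475,0,0.0155],
    [0.0475,0,0.0155],
    [0.0475,0,0.0155],
    [0.0475,0,0.0155],
    [0.0475,0,0.0155],
    [0.0475,0,0.0155],
    [0.0475,0,0.0155],
  ],
  turn=[
    [0,0,0],
    [0,0,0],
    [0,0,0],
    [0,0,0],
    [0,0,0],
    [0,0,0],
    [0,0,0],
    [0,0,0],
    [0,0,0],
    [0,0,0],
  ],
  hand=[0,0,0,0,0,0,0,0,0,0],
)

```text
time_s: 5.1
position: [0.4423, 0.2095, 0.1012]
tool_rot: [[0.932, 0.199, 0.303], [0.189, -0.98, 0.062], [0.309, -0.0, -0.951]]
ft_force: [-0.2, 0.2, 0.3]
grip_width: -0.0003
gripper_force: 0.0
```

```bash
python3 st.py
```

```text
5.1 stand [-0.1247 -0.002   0.1012] F [-0.2  0.2  0.3] w -0.0003
[ 11.  16. 107.   0.  39.  90.]
[[0.932, 0.199, 0.303], [0.189, -0.98, 0.062], [0.309, -0.0, -0.951]]
```

>>> drive_tool(
  offset=[
    [0.0238,0,0.0078],
    [0.0238,0,0.0078],
    [0.0238,0,0.0078],
    [0.0238,0,0.0078],
    [0.0238,0,0.0078],
    [0.0238,0,0.0078],
    [0,0,0],
    [0,0,0],
    [0,0,0],
    [0,0,0],
  ],
  turn=[
    [0,0,0],
    [0,0,0],
    [0,0,0],
    [0,0,0],
    [0,0,0],
    [0,0,0],
    [0,0,0],
    [0,0,0],
    [0,0,0],
    [0,0,0],
  ],
  hand=[0,0,0,0,0,0,0,0,0,0],
)

```text
time_s: 6.35
position: [0.4481, 0.2107, 0.1012]
tool_rot: [[0.932, 0.199, 0.303], [0.189, -0.98, 0.062], [0.309, -0.0, -0.951]]
ft_force: [0.1, 0.2, 0.3]
grip_width: 0.0002
gripper_force: 0.0
```

```bash
python3 st.py
```

```text
6.35 stand [-0.1188 -0.002   0.1012] F [0.1 0.2 0.3] w 0.0002
[ 11.  16. 106.   0.  40.  90.]
[[0.932, 0.199, 0.303], [0.189, -0.98, 0.062], [0.309, -0.0, -0.951]]
```

>>> drive_tool(
  offset=[
    [0.0238,0,0.0078],
    [0.0238,0,0.0078],
    [0.0238,0,0.0078],
    [0,0,0],
    [0,0,0],
    [0,0,0],
    [0,0,0],
    [0,0,0],
    [0,0,0],
    [0,0,0],
  ],
  turn=[
    [0,0,0],
    [0,0,0],
    [0,0,0],
    [0,0,0],
    [0,0,0],
    [0,0,0],
    [0,0,0],
    [0,0,0],
    [0,0,0],
    [0,0,0],
  ],
  hand=[0,0,0,0,0,0,0,0,0,0],
)

```text
time_s: 7.6
position: [0.4511, 0.2113, 0.1012]
tool_rot: [[0.932, 0.199, 0.303], [0.189, -0.98, 0.062], [0.309, -0.0, -0.951]]
ft_force: [-0.3, 0.3, -0.0]
grip_width: 0.0002
gripper_force: 0.3
```

```bash
python3 - <<'E'
from st import *; st()
from rig import get_image; import cv2
a=get_image("side"); b=get_image("top")
cv2.imwrite("pics/p1.png",cv2.resize(np.hstack([a[160:260,200:330],b[110:210,220:350]]),None,fx=3,fy=3,interpolation=cv2.INTER_CUBIC))
E
```

```text
7.6 stand [-0.1158 -0.002   0.1012] F [-0.3  0.3 -0. ] w 0.0002
[ 11.  17. 105.   0.  40.  90.]
[[0.932, 0.199, 0.303], [0.189, -0.98, 0.062], [0.309, -0.0, -0.951]]
```

View pics/p1.png

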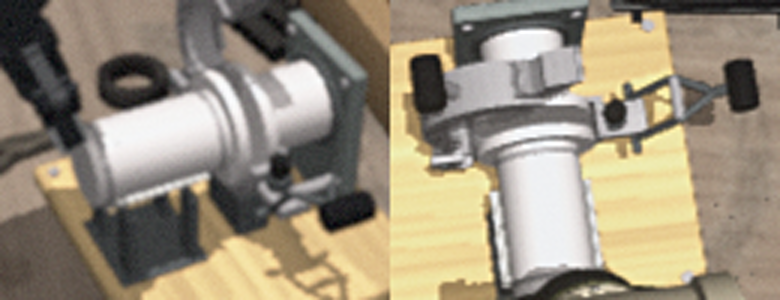

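The fingertip is at the stub's end, at about (75,145) in the left half, close to its centre. I'll keep inching forward.

>>> drive_tool(
  offset=[
    [0.0238,0,0.0078],
    [0.0238,0,0.0078],
    [0,0,0],
    [0,0,0],
    [0,0,0],
    [0,0,0],
    [0,0,0],
    [0,0,0],
    [0,0,0],
    [0,0,0],
  ],
  turn=[
    [0,0,0],
    [0,0,0],
    [0,0,0],
    [0,0,0],
    [0,0,0],
    [0,0,0],
    [0,0,0],
    [0,0,0],
    [0,0,0],
    [0,0,0],
  ],
  hand=[0,0,0,0,0,0,0,0,0,0],
)

```text
time_s: 8.95
position: [0.453, 0.2117, 0.1012]
tool_rot: [[0.932, 0.199, 0.303], [0.189, -0.98, 0.062], [0.309, -0.0, -0.951]]
ft_force: [-0.8, 0.2, 1.1]
grip_width: 0.0002
gripper_force: 0.4
```

```bash
python3 st.py
```

```text
8.95 stand [-0.1138 -0.002   0.1012] F [-0.8  0.2  1.1] w 0.0002
[ 11.  17. 105.   0.  40.  90.]
[[0.932, 0.199, 0.303], [0.189, -0.98, 0.062], [0.309, -0.0, -0.951]]
```

>>> drive_tool(
  offset=[
    [0.0119,0,0.0039],
    [0.0119,0,0.0039],
    [0.0119,0,0.0039],
    [0.0119,0,0.0039],
    [0,0,0],
    [0,0,0],
    [0,0,0],
    [0,0,0],
    [0,0,0],
    [0,0,0],
  ],
  turn=[
    [0,0,0],
    [0,0,0],
    [0,0,0],
    [0,0,0],
    [0,0,0],
    [0,0,0],
    [0,0,0],
    [0,0,0],
    [0,0,0],
    [0,0,0],
  ],
  hand=[0,0,0,0,0,0,0,0,0,0],
)

```text
time_s: 10.2
position: [0.455, 0.2121, 0.1012]
tool_rot: [[0.932, 0.199, 0.303], [0.189, -0.98, 0.062], [0.309, -0.0, -0.951]]
ft_force: [-0.6, -0.3, -0.2]
grip_width: 0.0003
gripper_force: 0.5
```

```bash
python3 st.py
```

```text
10.2 stand [-0.1118 -0.002   0.1012] F [-0.6 -0.3 -0.2] w 0.0003
[ 11.  17. 105.   0.  40.  90.]
[[0.932, 0.199, 0.303], [0.189, -0.98, 0.062], [0.309, -0.0, -0.951]]
```

>>> drive_tool(
  offset=[
    [0.0119,0,0.0039],
    [0.0119,0,0.0039],
    [0.0119,0,0.0039],
    [0.0119,0,0.0039],
    [0,0,0],
    [0,0,0],
    [0,0,0],
    [0,0,0],
    [0,0,0],
    [0,0,0],
  ],
  turn=[
    [0,0,0],
    [0,0,0],
    [0,0,0],
    [0,0,0],
    [0,0,0],
    [0,0,0],
    [0,0,0],
    [0,0,0],
    [0,0,0],
    [0,0,0],
  ],
  hand=[0,0,0,0,0,0,0,0,0,0],
)

```text
time_s: 11.45
position: [0.457, 0.2125, 0.1012]
tool_rot: [[0.932, 0.199, 0.303], [0.189, -0.98, 0.062], [0.309, -0.0, -0.951]]
ft_force: [-1.6, -0.0, 0.2]
grip_width: -0.0003
gripper_force: 0.5
```

```bash
python3 - <<'E'
from st import *; st()
from rig import get_image; import cv2
b=get_image("top");a=cv2.imread("pics/top0.png")
cv2.imwrite("pics/p2.png",cv2.resize(np.hstack([a[125:185,240:310],b[125:185,240:310]]),None,fx=5.5,fy=5.5,interpolation=cv2.INTER_CUBIC))
E
```

```text
11.45 stand [-0.1098 -0.002   0.1012] F [-1.6 -0.   0.2] w -0.0003
[ 11.  17. 105.   0.  40.  90.]
[[0.932, 0.199, 0.303], [0.189, -0.98, 0.062], [0.309, -0.0, -0.951]]
```

View pics/p2.png

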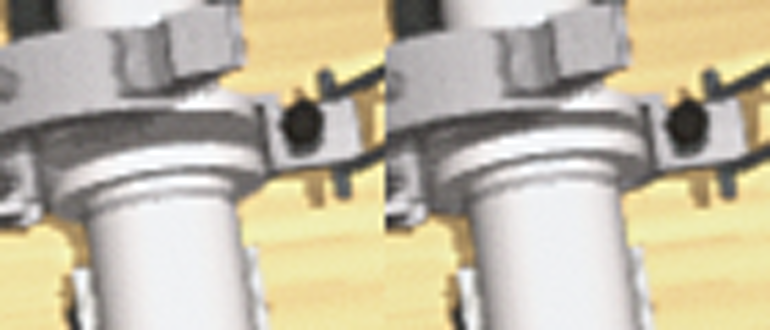

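The flange's rear edge moved from about row 205 to 190, which is roughly 5 mm. A dark gap of about 3–4 mm is still visible, so I'll continue.

>>> drive_tool(
  offset=[
    [0.0119,0,0.0039],
    [0.0119,0,0.0039],
    [0.0119,0,0.0039],
    [0.0119,0,0.0039],
    [0,0,0],
    [0,0,0],
    [0,0,0],
    [0,0,0],
    [0,0,0],
    [0,0,0],
  ],
  turn=[
    [0,0,0],
    [0,0,0],
    [0,0,0],
    [0,0,0],
    [0,0,0],
    [0,0,0],
    [0,0,0],
    [0,0,0],
    [0,0,0],
    [0,0,0],
  ],
  hand=[0,0,0,0,0,0,0,0,0,0],
)

```text
time_s: 12.75
position: [0.4589, 0.2129, 0.1012]
tool_rot: [[0.932, 0.199, 0.303], [0.189, -0.98, 0.062], [0.309, -0.0, -0.951]]
ft_force: [-0.3, 0.2, 0.3]
grip_width: -0.0
gripper_force: 0.5
```

>>> drive_tool(
  offset=[
    [0.0119,0,0.0039],
    [0.0119,0,0.0039],
    [0.0119,0,0.0039],
    [0.0119,0,0.0039],
    [0,0,0],
    [0,0,0],
    [0,0,0],
    [0,0,0],
    [0,0,0],
    [0,0,0],
  ],
  turn=[
    [0,0,0],
    [0,0,0],
    [0,0,0],
    [0,0,0],
    [0,0,0],
    [0,0,0],
    [0,0,0],
    [0,0,0],
    [0,0,0],
    [0,0,0],
  ],
  hand=[0,0,0,0,0,0,0,0,0,0],
)

```text
time_s: 14.0
position: [0.4609, 0.2133, 0.1012]
tool_rot: [[0.932, 0.199, 0.303], [0.189, -0.98, 0.062], [0.309, 0.0, -0.951]]
ft_force: [-1.1, 0.4, 2.0]
grip_width: 0.0001
gripper_force: 0.6
```

>>> drive_tool(
  offset=[
    [0.0119,0,0.0039],
    [0.0119,0,0.0039],
    [0.0119,0,0.0039],
    [0,0,0],
    [0,0,0],
    [0,0,0],
    [0,0,0],
    [0,0,0],
    [0,0,0],
    [0,0,0],
  ],
  turn=[
    [0,0,0],
    [0,0,0],
    [0,0,0],
    [0,0,0],
    [0,0,0],
    [0,0,0],
    [0,0,0],
    [0,0,0],
    [0,0,0],
    [0,0,0],
  ],
  hand=[0,0,0,0,0,0,0,0,0,0],
)

```text
time_s: 15.25
position: [0.4624, 0.2136, 0.1012]
tool_rot: [[0.932, 0.199, 0.303], [0.189, -0.98, 0.062], [0.309, -0.0, -0.951]]
ft_force: [-1.7, -0.6, 1.0]
grip_width: -0.0
gripper_force: 0.7
```

>>> drive_tool(
  offset=[
    [0.0119,0,0.0039],
    [0.0119,0,0.0039],
    [0.0119,0,0.0039],
    [0,0,0],
    [0,0,0],
    [0,0,0],
    [0,0,0],
    [0,0,0],
    [0,0,0],
    [0,0,0],
  ],
  turn=[
    [0,0,0],
    [0,0,0],
    [0,0,0],
    [0,0,0],
    [0,0,0],
    [0,0,0],
    [0,0,0],
    [0,0,0],
    [0,0,0],
    [0,0,0],
  ],
  hand=[0,0,0,0,0,0,0,0,0,0],
)

```text
time_s: 16.5
position: [0.4638, 0.2139, 0.1012]
tool_rot: [[0.932, 0.199, 0.303], [0.189, -0.98, 0.062], [0.309, 0.0, -0.951]]
ft_force: [-0.6, -0.5, 0.9]
grip_width: -0.0001
gripper_force: 0.7
```

```bash
python3 - <<'E'
from st import *; st()
from rig import get_image; import cv2
b=get_image("top");a=get_image("side")
cv2.imwrite("pics/p3.png",cv2.resize(np.hstack([a[160:220,245:315],b[125:185,240:310]]),None,fx=5.5,fy=5.5,interpolation=cv2.INTER_CUBIC))
E
```

```text
16.5 stand [-0.1028 -0.002   0.1012] F [-0.6 -0.5  0.9] w -0.0001
[ 11.  18. 104.   0.  41.  90.]
[[0.932, 0.199, 0.303], [0.189, -0.98, 0.062], [0.309, 0.0, -0.951]]
```

View pics/p3.png

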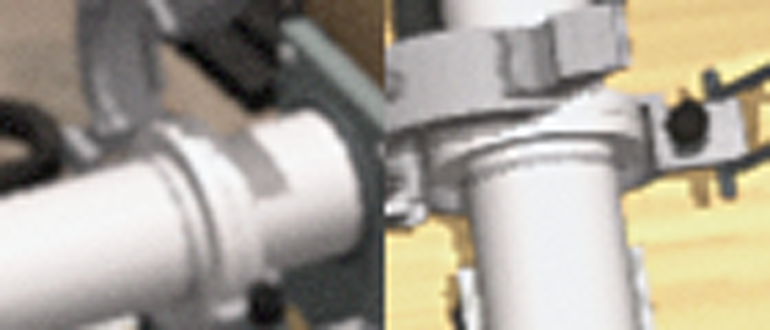

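The flanges now look nearly together, with the rim at about row 140 and almost no dark band. I'll go on in finer steps.

>>> drive_tool(
  offset=[
    [0.0119,0,0.0039],
    [0,0,0],
    [0.0119,0,0.0039],
    [0,0,0],
    [0,0,0],
    [0,0,0],
    [0,0,0],
    [0,0,0],
    [0,0,0],
    [0,0,0],
  ],
  turn=[
    [0,0,0],
    [0,0,0],
    [0,0,0],
    [0,0,0],
    [0,0,0],
    [0,0,0],
    [0,0,0],
    [0,0,0],
    [0,0,0],
    [0,0,0],
  ],
  hand=[0,0,0,0,0,0,0,0,0,0],
)

```text
time_s: 17.85
position: [0.4642, 0.214, 0.101]
tool_rot: [[0.932, 0.199, 0.302], [0.19, -0.98, 0.061], [0.308, -0.0, -0.951]]
ft_force: [-4.5, -0.7, 3.4]
grip_width: 0.0
gripper_force: 2.4
```

>>> drive_tool(
  offset=[
    [0.0119,0,0.0039],
    [0,0,0],
    [0.0119,0,0.0039],
    [0,0,0],
    [0,0,0],
    [0,0,0],
    [0,0,0],
    [0,0,0],
    [0,0,0],
    [0,0,0],
  ],
  turn=[
    [0,0,0],
    [0,0,0],
    [0,0,0],
    [0,0,0],
    [0,0,0],
    [0,0,0],
    [0,0,0],
    [0,0,0],
    [0,0,0],
    [0,0,0],
  ],
  hand=[0,0,0,0,0,0,0,0,0,0],
)

```text
time_s: 19.1
position: [0.4644, 0.214, 0.1008]
tool_rot: [[0.933, 0.199, 0.3], [0.19, -0.98, 0.061], [0.306, 0.0, -0.952]]
ft_force: [-9.1, -2.7, 5.9]
grip_width: -0.0001
gripper_force: 4.4
```

```bash
python3 st.py
```

```text
19.1 stand [-0.1021 -0.0019  0.1008] F [-9.1 -2.7  5.9] w -0.0001
[ 11.  18. 103.   0.  41.  90.]
[[0.933, 0.199, 0.3], [0.19, -0.98, 0.061], [0.306, 0.0, -0.952]]
```

>>> drive_tool(
  offset=[
    [0.0119,0,0.0039],
    [0.006,0,0.002],
    [0,0,0],
    [0,0,0],
    [0,0,0],
    [0,0,0],
    [0,0,0],
    [0,0,0],
    [0,0,0],
    [0,0,0],
  ],
  turn=[
    [0,0,0],
    [0,0,0],
    [0,0,0],
    [0,0,0],
    [0,0,0],
    [0,0,0],
    [0,0,0],
    [0,0,0],
    [0,0,0],
    [0,0,0],
  ],
  hand=[0,0,0,0,0,0,0,0,0,0],
)

```text
time_s: 20.35
position: [0.4646, 0.2141, 0.1007]
tool_rot: [[0.933, 0.199, 0.299], [0.19, -0.98, 0.061], [0.305, 0.0, -0.952]]
ft_force: [-11.4, -3.3, 8.6]
grip_width: -0.0
gripper_force: 6.0
```

```bash
python3 st.py
```

```text
20.35 stand [-0.102  -0.0019  0.1007] F [-11.4  -3.3   8.6] w -0.0
[ 11.  18. 103.   0.  41.  90.]
[[0.933, 0.199, 0.299], [0.19, -0.98, 0.061], [0.305, 0.0, -0.952]]
```

>>> drive_tool(
  offset=[
    [0.006,0,0.002],
    [0,0,0],
    [0,0,0],
    [0,0,0],
    [0,0,0],
    [0,0,0],
    [-0.05,0,-0.016],
    [-0.1,0,-0.033],
    [-0.25,0,-0.08],
    [-0.25,0,-0.08],
  ],
  turn=[
    [0,0,0],
    [0,0,0],
    [0,0,0],
    [0,0,0],
    [0,0,0],
    [0,0,0],
    [0,0,0],
    [0,0,0],
    [0,0,0],
    [0,0,0],
  ],
  hand=[0,0,0,0,0,0,0,0,0,0],
)

```text
time_s: 21.6
position: [0.4393, 0.2089, 0.101]
tool_rot: [[0.932, 0.199, 0.303], [0.189, -0.98, 0.062], [0.309, -0.0, -0.951]]
ft_force: [0.1, -0.1, 0.6]
grip_width: 0.0
gripper_force: 0.0
```

```bash
python3 st.py
```

```text
21.6 stand [-0.1278 -0.002   0.101 ] F [ 0.1 -0.1  0.6] w 0.0
[ 11.  16. 107.   0.  39.  90.]
[[0.932, 0.199, 0.303], [0.189, -0.98, 0.062], [0.309, -0.0, -0.951]]
```

>>> drive_tool(
  offset=[
    [0.31,0,-0.95],
    [0.31,0,-0.95],
    [0.31,0,-0.95],
    [0.31,0,-0.95],
    [0.31,0,-0.95],
    [0,-0.42,0],
    [0,-0.42,0],
    [0,-0.42,0],
    [0,-0.42,0],
    [0,-0.42,0],
  ],
  turn=[
    [0,0,0],
    [0,0,0],
    [0,0,0],
    [0,0,0],
    [0,0,0],
    [0,-0.6,0],
    [0,-0.6,0],
    [0,-0.6,0],
    [0,-0.6,0],
    [0,-0.6,0],
  ],
  hand=[0.45,0.45,0.45,0.45,0.45,0.45,0.45,0.45,0.45,0.45],
)

```text
time_s: 22.85
position: [0.423, 0.2918, 0.3008]
tool_rot: [[0.98, 0.199, -0.002], [0.199, -0.98, -0.001], [-0.002, 0.0, -1.0]]
ft_force: [-1.5, -0.3, 0.7]
grip_width: 0.0385
gripper_force: 0.0
```

>>> drive_tool(
  offset=[
    [0.4,0,0],
    [0.4,0,0],
    [0.4,0,0],
    [0.4,0,0],
    [0.4,0,0],
    [0.4,0,0],
    [0.4,0,0],
    [0.4,0,0],
    [0,0,0],
    [0,0,0],
  ],
  turn=[
    [-0.4,0,0],
    [-0.4,0,0],
    [-0.4,0,0],
    [-0.4,0,0],
    [-0.4,0,0],
    [-0.4,0,0],
    [-0.4,0,0],
    [-0.13,0,0],
    [0,0,0],
    [0,0,0],
  ],
  hand=[0.45,0.45,0.45,0.45,0.45,0.45,0.45,0.45,0.45,0.45],
)

```text
time_s: 24.1
position: [0.5484, 0.3167, 0.301]
tool_rot: [[0.98, 0.19, 0.06], [0.199, -0.934, -0.296], [-0.0, 0.302, -0.953]]
ft_force: [0.0, -0.8, 0.6]
grip_width: 0.0384
gripper_force: 0.0
```

```bash
cat > to.py <<'E'
from st import *
# target poses in stand frame; prints remaining shift (units of 40mm, current tool axes) and turn (units of 6 deg)
from scipy.spatial.transform import Rotation as R
Rz=R.from_euler('z',s[2]).as_matrix()
def pose(knob,phi,back):
    ax=np.array([0,np.sin(phi),-np.cos(phi)]);x=np.array([1,0,0]);M=np.column_stack([x,np.cross(ax,x),ax])
    return world(s,knob+back*ax),Rz@M
def delta(p,M,o=None):
    o=o or observe();t=o["tool_rot"];d=t.T@(np.array(p)-o["position"])/.04
    w=R.from_matrix(t.T@M).as_rotvec(degrees=True)/6;print("shift",d.round(3),"turn",w.round(3))
phiR=lambda a:np.radians(35-52.6*a/.918)
E
python3 - <<'E'
from to import *
st();k=ringknob(.918)
for b in(-.05,.017): delta(*pose(k,phiR(.918),b))
E
```

```text
24.1 stand [0.0007 0.0819 0.301 ] F [ 0.  -0.8  0.6] w 0.0384
[ 27.  33.  43. -18. 108. 100.]
[[0.98, 0.19, 0.06], [0.199, -0.934, -0.296], [-0.0, 0.302, -0.953]]
shift [-0.016 -0.283  0.899] turn [-0.006  0.004 -0.006]
shift [-0.016 -0.282  2.574] turn [-0.006  0.004 -0.006]
```

>>> drive_tool(
  offset=[
    [0,-0.1,0.2],
    [0,-0.1,0.2],
    [0,-0.08,0.2],
    [0,0,0.2],
    [0,0,0.2],
    [0,0,0.2],
    [0,0,0.2],
    [0,0,0],
    [0,0,0],
    [0,0,0],
  ],
  turn=[
    [0,0,0],
    [0,0,0],
    [0,0,0],
    [0,0,0],
    [0,0,0],
    [0,0,0],
    [0,0,0],
    [0,0,0],
    [0,0,0],
    [0,0,0],
  ],
  hand=[0.45,0.45,0.45,0.45,0.45,0.45,0.45,0.45,0.45,0.45],
)

```text
time_s: 25.35
position: [0.5503, 0.3109, 0.2445]
tool_rot: [[0.98, 0.19, 0.061], [0.199, -0.934, -0.296], [0.001, 0.302, -0.953]]
ft_force: [-0.2, -0.3, 0.2]
grip_width: 0.0387
gripper_force: 0.0
```

```bash
python3 - <<'E'
from to import *
o=st();k=ringknob(.918)
delta(*pose(k,phiR(.918),.017))
from rig import get_image; import cv2
b=get_image("top");a=get_image("side")
for n,i in(("side",a),("top",b)): print(n,"tcp",proj(n,o["position"]),"knob",proj(n,world(s,k)))
x=proj("side",world(s,k)).astype(int);y=proj("top",world(s,k)).astype(int)
cv2.imwrite("pics/p4.png",cv2.resize(np.hstack([a[x[1]-60:x[1]+60,x[0]-65:x[0]+65],b[y[1]-60:y[1]+60,y[0]-65:y[0]+65]]),None,fx=3,fy=3,interpolation=cv2.INTER_CUBIC))
E
```

```text
25.35 stand [0.0013 0.0758 0.2445] F [-0.2 -0.3  0.2] w 0.0387
[ 26.  33.  51. -17. 100. 102.]
[[0.98, 0.19, 0.061], [0.199, -0.934, -0.296], [0.001, 0.302, -0.953]]
shift [-3.300e-02 -1.000e-03  1.181e+00] turn [-0.005 -0.004 -0.008]
side tcp [264.29669654 122.46317623] knob [265.66650585 137.27695508]
top tcp [226.3373312  132.29272558] knob [232.31090039 137.27182384]
```

View pics/p4.png

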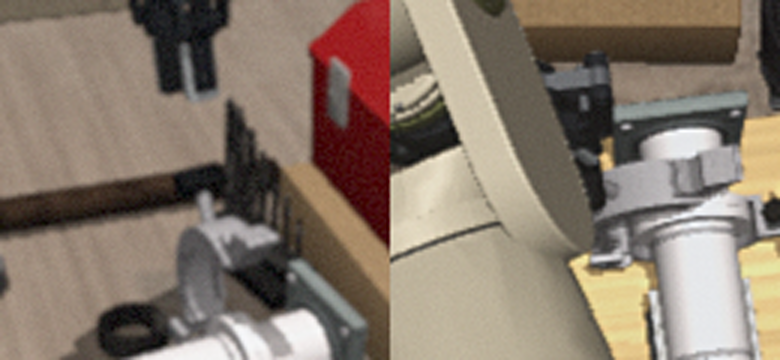

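The picture doesn't fit. In the side view the fingertips show at about crop (187,96), which is pixel (262,109), but the TCP should project to (264,122). I'll check along the tool axis before going on.

```bash
python3 - <<'E'
from to import *
o=observe();p=o["position"];t=o["tool_rot"]
for d in(0,-.019,-.04,-.073,-.12,-.2):
    print(d,*[proj(n,p+d*t[:,2]).round(1) for n in C])
w=.019
print("fingers",[[proj(n,p-.004*t[:,2]+q*t[:,1]).round(1).tolist() for n in C] for q in(w,-w,w+.0145,-w-.0145)])
for n in C: print(n,"cam pos",-C[n]["world_to_cam"][:3,:3].T@C[n]["world_to_cam"][:3,3])
k=world(s,ringknob(.918));print("shut tip seen at contact, pred tcp",proj("side",[.4511,.2113,.1012]))
from rig import get_image; import cv2
a=get_image("side")
i=cv2.resize(a[60:160,215:315],None,fx=6,fy=6,interpolation=cv2.INTER_CUBIC)
cv2.imwrite("pics/p5.png",i)
E
```

```text
0 [264.3 122.5] [226.4 132.3]
-0.019 [263.  113.1] [222.4 129.5]
-0.04 [261.6 102.6] [217.9 126.2]
-0.073 [259.4  85.6] [210.3 120.7]
-0.12 [256.   60.6] [198.5 112.2]
-0.2 [250.   15.8] [174.7  95. ]
fingers [[[268.1, 121.8], [235.9, 129.4]], [[260.1, 119.4], [215.3, 134.0]], [[271.3, 122.8], [243.9, 127.6]], [[257.3, 118.5], [207.6, 135.8]]]
side cam pos [ 0.34986106 -0.46297236  0.66270394]
top cam pos [0.29344741 0.24742414 1.06872086]
shut tip seen at contact, pred tcp [228.35341685 216.19172638]
```

View pics/p5.png

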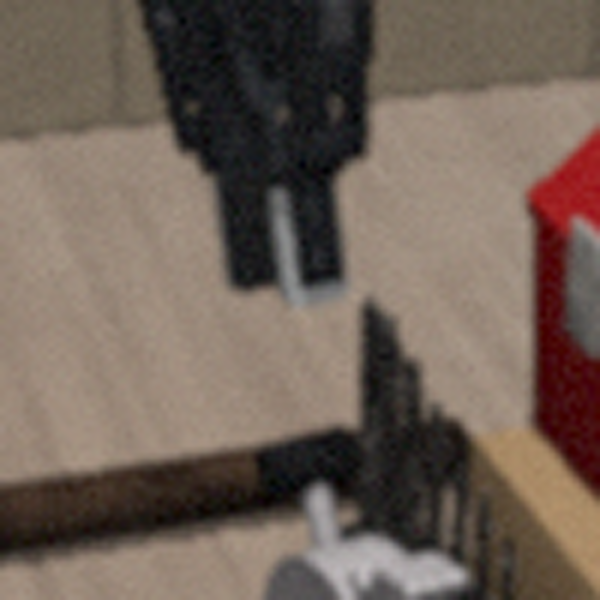

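>>> drive_tool(
  offset=[
    [-0.03,0,0.12],
    [0,0,0.12],
    [0,0,0.12],
    [0,0,0.12],
    [0,0,0.12],
    [0,0,0.12],
    [0,0,0.12],
    [0,0,0.12],
    [0,0,0.12],
    [0,0,0.1],
  ],
  turn=[
    [0,0,0],
    [0,0,0],
    [0,0,0],
    [0,0,0],
    [0,0,0],
    [0,0,0],
    [0,0,0],
    [0,0,0],
    [0,0,0],
    [0,0,0],
  ],
  hand=[0.45,0.45,0.45,0.45,0.45,0.45,0.45,0.45,0.45,0.45],
)

```text
time_s: 26.75
position: [0.5519, 0.2964, 0.1988]
tool_rot: [[0.98, 0.19, 0.06], [0.199, -0.934, -0.296], [-0.0, 0.302, -0.953]]
ft_force: [-0.3, 0.7, -0.1]
grip_width: 0.0386
gripper_force: 0.0
```

```bash
python3 - <<'E'
from to import *
o=st();from rig import env; print("hold",env.hold_point_z)
print([proj("side",o["position"]+q*o["tool_rot"][:,1]).round(1).tolist() for q in(.019,-.019)])
from rig import get_image; import cv2
a=get_image("side");g=cv2.cvtColor(a,cv2.COLOR_BGR2GRAY);np.save("g.npy",g)
print("cols 250..280 step2"); 
for r in range(112,150,2): print(r,g[r,248:286:2])
E
```

```text
26.75 stand [-0.      0.0613  0.1988] F [-0.3  0.7 -0.1] w 0.0386
[ 25.  34.  57. -17.  93. 103.]
[[0.98, 0.19, 0.06], [0.199, -0.934, -0.296], [-0.0, 0.302, -0.953]]
hold 0.0187
[[270.8, 147.4], [262.9, 144.1]]
cols 250..280 step2
112 [147 133  54  25  37  27  32  38  44  28  28  20  24  30  27  75 121 146
 143]
114 [142 143 117  60  21  27  20  29  27  24  22  24  41  94  32  44  83 144
 147]
116 [145 143 133  55  21  21  38  37  80  29  20  21  50 116  40  37  60 132
 147]
118 [142 143 141  72  32  20  21  59 115  47  30  29  45  97  36  34  36 111
 146]
120 [144 141 141  84  28  18  23  53 119  51  39  31  35  78  39  24  24  61
  92]
122 [148 144 143  97  35  36  26  59 126  73  25  31  32  65  30  29  40  52
  59]
124 [149 141 143 113  32  30  27  45 129 116  31  25  29  57  32  34  41  57
  66]
126 [144 146 143 127  38  28  28  32 119 121  24  26  24  52  40  20  42  57
  54]
128 [147 150 145 133  49  30  19  28 107 125  40  43  25  34  38  39  32  46
  43]
130 [149 146 147 133  67  34  42  51  98 126  38  27  32  67  56  36  29  52
  35]
132 [155 150 147 143 136 117 121 115  88 140  89  96 108 109  59  34  24  34
  27]
134 [145 141 121 116 105  76  61  41  44 133 135 104  89  56  52  36  25  23
  25]
136 [67 60 60 56 51 23 27 36 22 45 50 30  7 28 37 35 37 30 45]
138 [48 54 51 51 55 22 19 31 21 16 10  8  7 27 50 37 23 30 36]
140 [40 36 39 40 43 22 20 12 14 35 61 28  4 26 45 28 21 31 50]
142 [ 36  31  30  21  26  24  13  14  38  92 117  61  32  29  25  35  27  33
  33]
144 [ 21  11  22  19  13  21  39  37  51  96 119  89  85  64  37  30  24  30
  47]
146 [ 31  44  58  68  71  77  89  88 107 106 116 110 124  84  34  45  36  36
  55]
148 [ 89  91 126 128 130 134 143 147 142 123 110 114  57  49  39  49  31  24
  45]
```

>>> drive_tool(
  offset=[
    [0,0,0.05],
    [0,0,0.05],
    [0,0,0.05],
    [0,0,0.05],
    [0,0,0],
    [0,0,0],
    [0,0,0],
    [0,0,0],
    [0,0,0],
    [0,0,0],
  ],
  turn=[
    [0,0,0],
    [0,0,0],
    [0,0,0],
    [0,0,0],
    [0,0,0],
    [0,0,0],
    [0,0,0],
    [0,0,0],
    [0,0,0],
    [0,0,0],
  ],
  hand=[0.45,0.45,0.45,0.45,0.45,0.45,0.45,0.45,0.45,0.45],
)

```text
time_s: 28.05
position: [0.5524, 0.2942, 0.1916]
tool_rot: [[0.98, 0.19, 0.06], [0.199, -0.934, -0.296], [0.0, 0.302, -0.953]]
ft_force: [0.1, -0.7, 0.0]
grip_width: 0.0386
gripper_force: 0.0
```

```bash
python3 - <<'E'
from to import *
o=st()
from rig import get_image; import cv2
a=get_image("side");b=get_image("top")
cv2.imwrite("pics/p6.png",cv2.resize(np.hstack([a[95:170,230:310],b[95:170,195:275]]),None,fx=5,fy=5,interpolation=cv2.INTER_CUBIC))
E
```

```text
28.05 stand [0.     0.059  0.1916] F [ 0.1 -0.7  0. ] w 0.0386
[ 25.  34.  58. -17.  92. 103.]
[[0.98, 0.19, 0.06], [0.199, -0.934, -0.296], [0.0, 0.302, -0.953]]
```

View pics/p6.png

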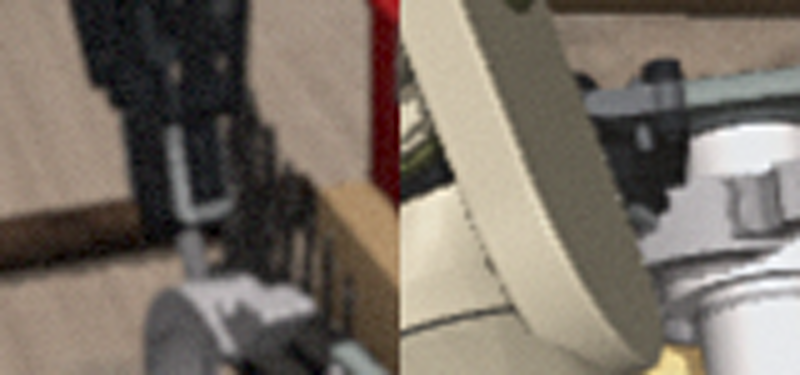

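The right finger's tip is at about crop (205,215), level with the knob and in front of it, with the stem visible just below at (190,240). I'll go about 12 mm deeper and close gently; the opening will show whether the barrel is between the pads.

>>> drive_tool(
  offset=[
    [0,0,0.075],
    [0,0,0.075],
    [0,0,0.075],
    [0,0,0.075],
    [0,0,0],
    [0,0,0],
    [0,0,0],
    [0,0,0],
    [0,0,0],
    [0,0,0],
  ],
  turn=[
    [0,0,0],
    [0,0,0],
    [0,0,0],
    [0,0,0],
    [0,0,0],
    [0,0,0],
    [0,0,0],
    [0,0,0],
    [0,0,0],
    [0,0,0],
  ],
  hand=[0.45,0.45,0.45,0.45,0.35,0.3,0.2,0.1,0.1,0.1],
  newtons=20,
)

```text
time_s: 29.4
position: [0.5531, 0.2907, 0.1802]
tool_rot: [[0.98, 0.19, 0.06], [0.199, -0.934, -0.296], [0.0, 0.302, -0.953]]
ft_force: [-0.1, 0.4, 1.8]
grip_width: 0.019
gripper_force: 21.0
```

```bash
python3 - <<'E'
from to import *
o=st();print(o["gripper_force"])
for a in(.918,.9,.8,.4,.1,0):
    p,M=pose(ringknob(a),phiR(a),.037);print(a,np.degrees(phiR(a)).round(1));delta(p,M)
E
```

```text
29.4 stand [1.000e-04 5.550e-02 1.802e-01] F [-0.1  0.4  1.8] w 0.019
[ 25.  34.  60. -17.  90. 104.]
[[0.98, 0.19, 0.06], [0.199, -0.934, -0.296], [0.0, 0.302, -0.953]]
20.962250232696533
0.918 -17.6
shift [-0.002 -0.001 -0.004] turn [-0.004 -0.001 -0.007]
0.9 -16.6
shift [-0.002  0.033  0.01 ] turn [ 0.167 -0.001 -0.007]
0.8 -10.8
shift [-0.001  0.214  0.099] turn [ 1.122 -0.002 -0.007]
0.4 12.1
shift [-0.001  0.824  0.618] turn [ 4.942e+00 -3.000e-03 -6.000e-03]
0.1 29.3
shift [-1.000e-03  1.121e+00  1.142e+00] turn [ 7.807e+00 -4.000e-03 -6.000e-03]
0 35.0
shift [-1.000e-03  1.184e+00  1.334e+00] turn [ 8.762e+00 -4.000e-03 -6.000e-03]
```

```bash
python3 - <<'E'
from to import *
phi=lambda a:phiR(.918)+(.918-a)
for c in(.028,):
  for n,a0,a1 in((10,.918,.1),):
    A=np.linspace(a0,a1,n+1)
    for i in(0,9):
        p0,M0=pose(ringknob(A[i]),phi(A[i]),c);p1,M1=pose(ringknob(A[i+1]),phi(A[i+1]),c)
        print(c,(M0.T@(p1-p0)/.04).round(3),np.degrees(A[0]-A[1])/6)
E
```

```text
0.028 [-0.     0.168  0.069] 0.7811324606950222
0.028 [0.    0.168 0.069] 0.7811324606950222
```

>>> drive_tool(
  offset=[
    [0,0.168,0.069],
    [0,0.168,0.069],
    [0,0.168,0.069],
    [0,0.168,0.069],
    [0,0.168,0.069],
    [0,0,0],
    [0,0,0],
    [0,0,0],
    [0,0,0],
    [0,0,0],
  ],
  turn=[
    [0.78,0,0],
    [0.78,0,0],
    [0.78,0,0],
    [0.78,0,0],
    [0.78,0,0],
    [0,0,0],
    [0,0,0],
    [0,0,0],
    [0,0,0],
    [0,0,0],
  ],
  hand=[0.1,0.1,0.1,0.1,0.1,0.1,0.1,0.1,0.1,0.1],
  newtons=20,
)

```text
time_s: 30.65
position: [0.5599, 0.2564, 0.1693]
tool_rot: [[0.98, 0.198, -0.022], [0.199, -0.975, 0.099], [-0.002, -0.102, -0.995]]
ft_force: [4.5, 3.5, -12.0]
grip_width: 0.0194
gripper_force: 21.3
```

```bash
cat > fs.py <<'E'
from to import *
def f():
    o=st();F=o["ft_force"];t=o["tool_rot"];print("Ftool",(t.T@F).round(1),"Fstand",(Rz.T@F).round(1),"grip",round(o["gripper_force"],1))
if __name__=="__main__":f()
E
python3 - <<'E'
from fs import *
f();o=observe();from rig import get_image;import cv2
a=get_image("side");cv2.imwrite("pics/s7.png",a)
# dark knob vs side: project expected knob for several c
for c in(.012,.019,.028,.037): 
    k=o["position"]-c*o["tool_rot"][:,2]; ks=stand(k); print(c,"radius",np.hypot(ks[1]-.062,ks[2]-.1).round(4),"a",(np.arctan2(ks[2]-.1,.062-ks[1])-.6938).round(3),proj("side",k).round(1))
E
```

```text
30.65 stand [-1.000e-04  2.050e-02  1.693e-01] F [  4.5   3.5 -12. ] w 0.0194
[11. 29. 68.  6. 83. 89.]
[[0.98, 0.198, -0.022], [0.199, -0.975, 0.099], [-0.002, -0.102, -0.995]]
Ftool [ 5.1 -1.3 12.1] Fstand [  5.1   2.5 -12. ] grip 21.3
0.012 radius 0.0918 a 0.393 [276. 163.]
0.019 radius 0.0983 a 0.419 [276.3 160.2]
0.028 radius 0.1068 a 0.449 [276.6 156.6]
0.037 radius 0.1154 a 0.474 [276.9 152.9]
```

>>> drive_tool(
  offset=[
    [0.02,0.168,0.119],
    [0,0.168,0.085],
    [0,0.168,0.085],
    [0,0.168,0.085],
    [0,0,0],
    [0,0,0],
    [0,0,0],
    [0,0,0],
    [0,0,0],
    [0,0,0],
  ],
  turn=[
    [0.78,0,0],
    [0.78,0,0],
    [0.78,0,0],
    [0.78,0,0],
    [0,0,0],
    [0,0,0],
    [0,0,0],
    [0,0,0],
    [0,0,0],
    [0,0,0],
  ],
  hand=[0.1,0.1,0.1,0.1,0.1,0.1,0.1,0.1,0.1,0.1],
  newtons=20,
)

```text
time_s: 31.95
position: [0.5644, 0.2345, 0.1499]
tool_rot: [[0.98, 0.181, -0.085], [0.2, -0.892, 0.406], [-0.002, -0.415, -0.91]]
ft_force: [-1.2, 5.9, -12.3]
grip_width: 0.0194
gripper_force: 21.0
```

```bash
cat > rk.py <<'E'
from fs import *
def rk():
    f();o=observe()
    for c in(.019,.028,.037):
        k=o["position"]-c*o["tool_rot"][:,2]; ks=stand(k); print(c,"radius",np.hypot(ks[1]-.062,ks[2]-.1).round(4),"a",(np.arctan2(ks[2]-.1,.062-ks[1])-.6938).round(3),ks.round(4))
if __name__=="__main__":rk()
E
python3 rk.py
```

```text
31.95 stand [-1.000e-04 -1.900e-03  1.499e-01] F [ -1.2   5.9 -12.3] w 0.0194
[ 0. 31. 73. 24. 82. 74.]
[[0.98, 0.181, -0.085], [0.2, -0.892, 0.406], [-0.002, -0.415, -0.91]]
Ftool [ 0.  -0.4 13.7] Fstand [ -0.    6.1 -12.3] grip 21.0
0.019 radius 0.0983 a 0.059 [-0.     -0.0098  0.1672]
0.028 radius 0.1067 a 0.091 [-0.     -0.0135  0.1754]
0.037 radius 0.1152 a 0.118 [ 0.     -0.0173  0.1836]
```

>>> drive_tool(
  offset=[
    [0,0.042,0.05],
    [0,0.042,0.03],
    [0,0.042,0.03],
    [0,0.042,0.02],
    [0,0,0],
    [0,0,0],
    [0,0,0],
    [0,0,0],
    [0,0,0],
    [0,0,0],
  ],
  turn=[
    [0.195,0,0],
    [0.195,0,0],
    [0.195,0,0],
    [0.195,0,0],
    [0,0,0],
    [0,0,0],
    [0,0,0],
    [0,0,0],
    [0,0,0],
    [0,0,0],
  ],
  hand=[0.1,0.1,0.1,0.1,0.1,0.1,0.1,0.1,0.1,0.1],
  newtons=20,
)

```text
time_s: 33.2
position: [0.5654, 0.2306, 0.1441]
tool_rot: [[0.98, 0.175, -0.098], [0.2, -0.855, 0.479], [-0.0, -0.489, -0.872]]
ft_force: [-5.9, 1.7, 1.1]
grip_width: 0.0189
gripper_force: 22.2
```

```bash
python3 rk.py
```

```text
33.2 stand [ 1.000e-04 -5.900e-03  1.441e-01] F [-5.9  1.7  1.1] w 0.0189
[-2. 32. 75. 29. 82. 70.]
[[0.98, 0.175, -0.098], [0.2, -0.855, 0.479], [-0.0, -0.489, -0.872]]
Ftool [-5.5 -3.   0.5] Fstand [-5.5  2.9  1.1] grip 22.2
0.019 radius 0.0982 a -0.027 [ 1.000e-04 -1.510e-02  1.607e-01]
0.028 radius 0.1065 a 0.005 [ 1.000e-04 -1.950e-02  1.685e-01]
0.037 radius 0.115 a 0.033 [ 1.000e-04 -2.390e-02  1.764e-01]
```

>>> drive_tool(
  offset=[
    [-0.02,0.025,0.01],
    [0,0.025,0.01],
    [0,0,0],
    [0,0,0],
    [0,0,0],
    [0,0,0],
    [0,0,0],
    [0,0,0],
    [0,0,0],
    [0,0,0],
  ],
  turn=[
    [0.08,0,0],
    [0.08,0,0],
    [0,0,0],
    [0,0,0],
    [0,0,0],
    [0,0,0],
    [0,0,0],
    [0,0,0],
    [0,0,0],
    [0,0,0],
  ],
  hand=[0.1,0.1,0.1,0.1,0.1,0.1,0.1,0.1,0.1,0.1],
  newtons=20,
)

```text
time_s: 34.45
position: [0.5655, 0.2303, 0.1434]
tool_rot: [[0.98, 0.174, -0.099], [0.2, -0.845, 0.495], [0.002, -0.505, -0.863]]
ft_force: [-3.6, 7.5, 4.1]
grip_width: 0.0194
gripper_force: 22.2
```

```bash
python3 rk.py
```

```text
34.45 stand [ 1.000e-04 -6.300e-03  1.434e-01] F [-3.6  7.5  4.1] w 0.0194
[-3. 32. 75. 30. 82. 69.]
[[0.98, 0.174, -0.099], [0.2, -0.845, 0.495], [0.002, -0.505, -0.863]]
Ftool [-2.  -9.   0.5] Fstand [-2.1  8.   4.1] grip 22.2
0.019 radius 0.0981 a -0.039 [ 1.000e-04 -1.580e-02  1.598e-01]
0.028 radius 0.1065 a -0.007 [ 1.000e-04 -2.040e-02  1.675e-01]
0.037 radius 0.115 a 0.02 [ 1.000e-04 -2.490e-02  1.753e-01]
```

>>> drive_tool(
  offset=[
    [0,0,0],
    [0,0,0],
    [0,0,0],
    [0,0,-0.15],
    [0,0,-0.3],
    [0,0,-0.5],
    [0,0,-0.5],
    [0,0,-0.5],
    [0,0,-0.5],
    [0,0,-0.3],
  ],
  turn=[
    [0,0,0],
    [0,0,0],
    [0,0,0],
    [0,0,0],
    [0,0,0],
    [0,0,0],
    [0,0,0],
    [0,0,0],
    [0,0,0],
    [0,0,0],
  ],
  hand=[0.35,0.45,0.45,0.45,0.45,0.45,0.45,0.45,0.45,0.45],
)

```text
time_s: 35.7
position: [0.577, 0.1739, 0.238]
tool_rot: [[0.98, 0.172, -0.098], [0.198, -0.847, 0.492], [0.002, -0.502, -0.865]]
ft_force: [0.5, 0.3, 0.1]
grip_width: 0.0382
gripper_force: 0.0
```

```bash
python3 - <<'E'
from fs import *
f();pl=lambda a:np.radians(-3)+a
for b in(-.06,.037): delta(*pose(latchknob(.784),pl(.784),b))
A=np.linspace(.784,0,11);p0,M0=pose(latchknob(A[0]),pl(A[0]),.037);p1,M1=pose(latchknob(A[1]),pl(A[1]),.037)
print("row",(M0.T@(p1-p0)/.04).round(3),"turn",-np.degrees(.0784)/6)
# ring knob & latch knob look: dark centroid in crops, full pictures saved
from rig import get_image;import cv2
for n in C:
    g=cv2.cvtColor(get_image(n),cv2.COLOR_BGR2GRAY)
    for nm,P in(("ring.02",ringknob(.02)),("latch",latchknob(.784))):
        u,v=proj(n,world(s,P));U,V=int(round(u)),int(round(v));w=g[V-14:V+15,U-14:U+15];m=(w<45).astype(np.uint8)
        k,_,stt,cen=cv2.connectedComponentsWithStats(m);print(n,nm,(round(u,1),round(v,1)),[(cen[i]+[U-14,V-14]).round(1).tolist()+[int(stt[i,4])] for i in range(1,k) if stt[i,4]>25])
E
```

```text
35.7 stand [ 1.00e-04 -6.38e-02  2.38e-01] F [0.5 0.3 0.1] w 0.0382
[-8. 28. 66. 29. 97. 71.]
[[0.98, 0.172, -0.098], [0.198, -0.847, 0.492], [0.002, -0.502, -0.865]]
Ftool [ 0.6 -0.2  0.1] Fstand [0.6 0.2 0.1] grip 0.0
shift [-3.000e-03  3.261e+00  7.000e-03] turn [ 1.963e+00 -2.000e-02 -1.000e-03]
shift [-0.008  2.766  2.38 ] turn [ 1.963e+00 -2.000e-02 -1.000e-03]
row [-0.    -0.088 -0.028] turn -0.7486648523042757
side ring.02 (np.float64(286.7), np.float64(176.7)) [[286.0, 172.0, 233]]
side latch (np.float64(314.9), np.float64(229.8)) [[315.0, 229.8, 162]]
top ring.02 (np.float64(282.3), np.float64(137.4)) [[281.1, 137.6, 155]]
top latch (np.float64(336.8), np.float64(137.7)) [[336.6, 138.0, 159]]
```

>>> drive_tool(
  offset=[
    [0,0.466,0],
    [0,0.466,0],
    [0,0.466,0],
    [0,0.466,0],
    [0,0.466,0],
    [0,0.466,0],
    [0,0.466,0],
    [0,0,0],
    [0,0,0],
    [0,0,0],
  ],
  turn=[
    [0,0,0],
    [0,0,0],
    [0,0,0],
    [0,0,0],
    [0,0,0],
    [0,0,0],
    [0,0,0],
    [0.65,0,0],
    [0.65,0,0],
    [0.65,0,0],
  ],
  hand=[0.45,0.45,0.45,0.45,0.45,0.45,0.45,0.45,0.45,0.45],
)

```text
time_s: 37.05
position: [0.5993, 0.0635, 0.1707]
tool_rot: [[0.98, 0.148, -0.133], [0.199, -0.728, 0.656], [0.0, -0.669, -0.743]]
ft_force: [-0.5, 0.2, -0.6]
grip_width: 0.0382
gripper_force: 0.0
```

```bash
python3 - <<'E'
from fs import *
f();pl=lambda a:np.radians(-3)+a
for b in(-.06,.037): delta(*pose(latchknob(.784),pl(.784),b))
E
```

```text
37.05 stand [-1.000e-04 -1.764e-01  1.707e-01] F [-0.5  0.2 -0.6] w 0.0382
[-21.  37.  67.  35. 101.  56.]
[[0.98, 0.148, -0.133], [0.199, -0.728, 0.656], [0.0, -0.669, -0.743]]
Ftool [-0.4  0.2  0.6] Fstand [-0.4  0.2 -0.6] grip 0.0
shift [ 0.003 -0.024 -0.03 ] turn [-0.013 -0.009 -0.004]
shift [ 0.    -0.021  2.395] turn [-0.013 -0.009 -0.004]
```

>>> drive_tool(
  offset=[
    [0,-0.02,0.4],
    [0,0,0.4],
    [0,0,0.4],
    [0,0,0.3],
    [0,0,0.25],
    [0,0,0.2],
    [0,0,0.15],
    [0,0,0.15],
    [0,0,0.1],
    [0,0,0],
  ],
  turn=[
    [0,0,0],
    [0,0,0],
    [0,0,0],
    [0,0,0],
    [0,0,0],
    [0,0,0],
    [0,0,0],
    [0,0,0],
    [0,0,0],
    [0,0,0],
  ],
  hand=[0.45,0.45,0.45,0.45,0.45,0.45,0.45,0.45,0.45,0.45],
)

```text
time_s: 38.3
position: [0.5864, 0.1263, 0.1014]
tool_rot: [[0.98, 0.148, -0.133], [0.199, -0.73, 0.654], [-0.0, -0.668, -0.744]]
ft_force: [0.1, 0.4, 0.8]
grip_width: 0.0386
gripper_force: 0.0
```

>>> drive_tool(
  offset=[
    [0,0,0],
    [0,0,0],
    [0,0,0],
    [0,0,0],
    [0,0,0],
    [0,0,0],
    [0,0,0],
    [0,0,0],
    [0,0,0],
    [0,0,0],
  ],
  turn=[
    [0,0,0],
    [0,0,0],
    [0,0,0],
    [0,0,0],
    [0,0,0],
    [0,0,0],
    [0,0,0],
    [0,0,0],
    [0,0,0],
    [0,0,0],
  ],
  hand=[0.35,0.3,0.25,0.2,0.1,0.1,0.1,0.1,0.1,0.1],
  newtons=20,
)

```text
time_s: 39.55
position: [0.5867, 0.1259, 0.1016]
tool_rot: [[0.98, 0.148, -0.132], [0.199, -0.73, 0.654], [0.0, -0.667, -0.745]]
ft_force: [0.7, -5.7, 1.4]
grip_width: 0.019
gripper_force: 20.3
```

```bash
cat > lk.py <<'E'
from fs import *
def lk(c=.036):
    f();o=observe();k=stand(o["position"]-c*o["tool_rot"][:,2]);d=k[1:]-[-.07,.078];print("knob",k.round(4),"r",np.hypot(*d).round(4),"a",(np.arctan2(82,12)-np.arctan2(d[1],-d[0])).round(3))
if __name__=="__main__":lk()
E
python3 lk.py
```

```text
39.55 stand [-0.     -0.1128  0.1016] F [ 0.7 -5.7  1.4] w 0.019
[-16.  39.  75.  36.  89.  54.]
[[0.98, 0.148, -0.132], [0.199, -0.73, 0.654], [0.0, -0.667, -0.745]]
Ftool [-0.5  3.3 -4.9] Fstand [-0.5 -5.7  1.4] grip 20.3
knob [-0.     -0.1368  0.1284] r 0.0837 a 0.779
```

>>> drive_tool(
  offset=[
    [0,0,-0.02],
    [0,0,0],
    [0,-0.088,-0.028],
    [0,-0.088,-0.028],
    [0,-0.088,-0.028],
    [0,-0.088,-0.028],
    [0,0,0],
    [0,0,0],
    [0,0,0],
    [0,0,0],
  ],
  turn=[
    [0,0,0],
    [0,0,0],
    [-0.75,0,0],
    [-0.75,0,0],
    [-0.75,0,0],
    [-0.75,0,0],
    [0,0,0],
    [0,0,0],
    [0,0,0],
    [0,0,0],
  ],
  hand=[0.27,0.27,0.27,0.27,0.27,0.27,0.27,0.27,0.27,0.27],
  newtons=20,
)

```text
time_s: 40.8
position: [0.5849, 0.134, 0.1135]
tool_rot: [[0.98, 0.181, -0.081], [0.198, -0.896, 0.397], [-0.001, -0.405, -0.914]]
ft_force: [-0.3, 0.0, 0.5]
grip_width: 0.0229
gripper_force: 0.0
```

```bash
python3 lk.py
```

```text
40.8 stand [-1.000e-04 -1.044e-01  1.135e-01] F [-0.3  0.   0.5] w 0.0229
[-9. 33. 75. 23. 82. 64.]
[[0.98, 0.181, -0.081], [0.198, -0.896, 0.397], [-0.001, -0.405, -0.914]]
Ftool [-0.3 -0.3 -0.4] Fstand [-0.3  0.1  0.5] grip 0.0
knob [-1.000e-04 -1.190e-01  1.464e-01] r 0.0841 a 0.477
```

>>> drive_tool(
  offset=[
    [0,-0.044,-0.014],
    [0,-0.044,-0.014],
    [0,-0.044,-0.014],
    [0,-0.044,-0.014],
    [0,0,0],
    [0,0,0],
    [0,0,0],
    [0,0,0],
    [0,0,0],
    [0,0,0],
  ],
  turn=[
    [-0.375,0,0],
    [-0.375,0,0],
    [-0.375,0,0],
    [-0.375,0,0],
    [0,0,0],
    [0,0,0],
    [0,0,0],
    [0,0,0],
    [0,0,0],
    [0,0,0],
  ],
  hand=[0.27,0.27,0.27,0.27,0.27,0.27,0.27,0.27,0.27,0.27],
)

```text
time_s: 42.05
position: [0.5837, 0.14, 0.1183]
tool_rot: [[0.98, 0.192, -0.051], [0.199, -0.947, 0.252], [-0.0, -0.257, -0.966]]
ft_force: [-0.5, -0.1, -0.2]
grip_width: 0.0232
gripper_force: 0.0
```

```bash
python3 lk.py
```

```text
42.05 stand [-1.000e-04 -9.830e-02  1.183e-01] F [-0.5 -0.1 -0.2] w 0.0232
[-5. 32. 74. 15. 79. 70.]
[[0.98, 0.192, -0.051], [0.199, -0.947, 0.252], [-0.0, -0.257, -0.966]]
Ftool [-0.5  0.   0.2] Fstand [-0.5  0.  -0.2] grip 0.0
knob [-1.000e-04 -1.075e-01  1.531e-01] r 0.084 a 0.318
```

>>> drive_tool(
  offset=[
    [0,-0.022,-0.007],
    [0,-0.022,-0.007],
    [0,-0.022,-0.007],
    [0,-0.022,-0.007],
    [0,0,0],
    [0,0,0],
    [0,0,0],
    [0,0,0],
    [0,0,0],
    [0,0,0],
  ],
  turn=[
    [-0.19,0,0],
    [-0.19,0,0],
    [-0.19,0,0],
    [-0.19,0,0],
    [0,0,0],
    [0,0,0],
    [0,0,0],
    [0,0,0],
    [0,0,0],
    [0,0,0],
  ],
  hand=[0.27,0.27,0.27,0.27,0.27,0.27,0.27,0.27,0.27,0.27],
)

```text
time_s: 43.3
position: [0.5831, 0.1432, 0.1203]
tool_rot: [[0.98, 0.196, -0.035], [0.199, -0.964, 0.176], [0.0, -0.179, -0.984]]
ft_force: [0.5, -1.6, 0.4]
grip_width: 0.0231
gripper_force: 1.1
```

```bash
python3 - <<'E'
from lk import *
lk()
from rig import get_image;import cv2
for n in C:
    g=cv2.cvtColor(get_image(n),cv2.COLOR_BGR2GRAY)
    for nm,P in(("ring.02",ringknob(.02)),("ring.06",ringknob(.06)),("latch.26",latchknob(.26)),("latch.4",latchknob(.4))):
        u,v=proj(n,world(s,P));U,V=int(round(u)),int(round(v));w=g[V-14:V+15,U-14:U+15];m=(w<45).astype(np.uint8)
        k,_,stt,cen=cv2.connectedComponentsWithStats(m);print(n,nm,(round(float(u),1),round(float(v),1)),[(cen[i]+[U-14,V-14]).round(1).tolist()+stt[i].tolist() for i in range(1,k) if stt[i,4]>25])
E
```

```text
43.3 stand [-0.     -0.0951  0.1203] F [ 0.5 -1.6  0.4] w 0.0231
[-2. 31. 74. 10. 78. 74.]
[[0.98, 0.196, -0.035], [0.199, -0.964, 0.176], [0.0, -0.179, -0.984]]
Ftool [ 0.2  1.5 -0.7] Fstand [ 0.2 -1.6  0.4] grip 1.1
knob [-0.     -0.1015  0.1557] r 0.0838 a 0.24
side ring.02 (286.7, 176.7) [[290.8, 173.0, 0, 0, 29, 28, 394]]
side ring.06 (286.0, 174.4) [[289.5, 170.9, 0, 0, 29, 29, 428]]
side latch.26 (306.3, 207.9) [[309.2, 203.4, 6, 0, 23, 24, 397]]
side latch.4 (309.0, 213.4) [[310.1, 205.7, 3, 0, 26, 19, 322]]
top ring.02 (282.3, 137.4) [[281.5, 137.8, 9, 6, 11, 18, 168]]
top ring.06 (280.7, 137.1) [[281.5, 137.8, 10, 6, 11, 18, 168]]
top latch.26 (321.6, 135.8) [[316.4, 132.3, 0, 0, 16, 24, 290]]
top latch.4 (326.6, 135.9) [[318.4, 132.2, 0, 0, 11, 24, 221]]
```

>>> drive_tool(
  offset=[
    [0,-0.022,-0.007],
    [0,-0.022,-0.007],
    [0,-0.022,-0.007],
    [0,0,0],
    [0,0,0],
    [0,0,0],
    [0,0,0],
    [0,0,0],
    [0,0,0],
    [0,0,0],
  ],
  turn=[
    [-0.19,0,0],
    [-0.19,0,0],
    [-0.19,0,0],
    [0,0,0],
    [0,0,0],
    [0,0,0],
    [0,0,0],
    [0,0,0],
    [0,0,0],
    [0,0,0],
  ],
  hand=[0.27,0.27,0.27,0.27,0.27,0.27,0.27,0.27,0.27,0.27],
)

```text
time_s: 44.65
position: [0.5827, 0.1451, 0.1215]
tool_rot: [[0.98, 0.198, -0.023], [0.199, -0.973, 0.116], [0.0, -0.118, -0.993]]
ft_force: [0.9, -5.8, 0.6]
grip_width: 0.0229
gripper_force: 2.7
```

```bash
python3 lk.py
```

```text
44.65 stand [-0.     -0.0931  0.1215] F [ 0.9 -5.8  0.6] w 0.0229
[-1. 31. 74.  7. 77. 76.]
[[0.98, 0.198, -0.023], [0.199, -0.973, 0.116], [0.0, -0.118, -0.993]]
Ftool [-0.3  5.8 -1.3] Fstand [-0.3 -5.9  0.6] grip 2.7
knob [-0.     -0.0974  0.1572] r 0.0838 a 0.187
```

>>> drive_tool(
  offset=[
    [0,-0.022,-0.007],
    [0,-0.022,-0.007],
    [0,0,0],
    [0,0,0],
    [0,0,0],
    [0,0,0],
    [0,0,0],
    [0,0,0],
    [0,0,0],
    [0,0,0],
  ],
  turn=[
    [-0.19,0,0],
    [-0.19,0,0],
    [0,0,0],
    [0,0,0],
    [0,0,0],
    [0,0,0],
    [0,0,0],
    [0,0,0],
    [0,0,0],
    [0,0,0],
  ],
  hand=[0.27,0.27,0.27,0.27,0.27,0.27,0.27,0.27,0.27,0.27],
)

```text
time_s: 45.9
position: [0.5824, 0.1468, 0.1224]
tool_rot: [[0.98, 0.198, -0.015], [0.199, -0.977, 0.077], [0.0, -0.079, -0.997]]
ft_force: [0.9, -5.2, 2.6]
grip_width: 0.0226
gripper_force: 2.6
```

```bash
python3 lk.py
```

```text
45.9 stand [-0.     -0.0913  0.1224] F [ 0.9 -5.2  2.6] w 0.0226
[ 1. 31. 74.  5. 76. 78.]
[[0.98, 0.198, -0.015], [0.199, -0.977, 0.077], [0.0, -0.079, -0.997]]
Ftool [-0.1  5.1 -3. ] Fstand [-0.2 -5.3  2.6] grip 2.6
knob [-0.     -0.0942  0.1583] r 0.0839 a 0.147
```

>>> drive_tool(
  offset=[
    [0,-0.022,-0.007],
    [0,-0.022,-0.007],
    [0,0,0],
    [0,0,0],
    [0,0,0],
    [0,0,0],
    [0,0,0],
    [0,0,0],
    [0,0,0],
    [0,0,0],
  ],
  turn=[
    [-0.19,0,0],
    [-0.19,0,0],
    [0,0,0],
    [0,0,0],
    [0,0,0],
    [0,0,0],
    [0,0,0],
    [0,0,0],
    [0,0,0],
    [0,0,0],
  ],
  hand=[0.27,0.27,0.27,0.27,0.27,0.27,0.27,0.27,0.27,0.27],
)

```text
time_s: 47.15
position: [0.5819, 0.149, 0.123]
tool_rot: [[0.98, 0.199, -0.008], [0.199, -0.979, 0.04], [0.0, -0.041, -0.999]]
ft_force: [0.4, -0.4, -0.5]
grip_width: 0.023
gripper_force: 0.0
```

```bash
python3 lk.py
```

```text
47.15 stand [-1.00e-04 -8.92e-02  1.23e-01] F [ 0.4 -0.4 -0.5] w 0.023
[ 2. 31. 74.  2. 76. 80.]
[[0.98, 0.199, -0.008], [0.199, -0.979, 0.04], [0.0, -0.041, -0.999]]
Ftool [0.3 0.5 0.5] Fstand [ 0.3 -0.5 -0.5] grip 0.0
knob [-1.000e-04 -9.060e-02  1.589e-01] r 0.0835 a 0.104
```

>>> drive_tool(
  offset=[
    [0,-0.022,-0.007],
    [0,-0.022,-0.007],
    [0,-0.022,-0.007],
    [0,-0.022,-0.007],
    [0,0,0],
    [0,0,0],
    [0,0,0],
    [0,0,0],
    [0,0,0],
    [0,0,0],
  ],
  turn=[
    [-0.19,0,0],
    [-0.19,0,0],
    [-0.19,0,0],
    [-0.19,0,0],
    [0,0,0],
    [0,0,0],
    [0,0,0],
    [0,0,0],
    [0,0,0],
    [0,0,0],
  ],
  hand=[0.27,0.27,0.27,0.27,0.27,0.27,0.27,0.27,0.27,0.27],
)

```text
time_s: 48.4
position: [0.5811, 0.1524, 0.1241]
tool_rot: [[0.98, 0.199, 0.008], [0.199, -0.979, -0.038], [-0.0, 0.039, -0.999]]
ft_force: [-0.3, 2.1, -0.1]
grip_width: 0.023
gripper_force: 1.1
```

```bash
python3 lk.py
```

```text
48.4 stand [-1.000e-04 -8.560e-02  1.241e-01] F [-0.3  2.1 -0.1] w 0.023
[ 4. 31. 73. -2. 76. 84.]
[[0.98, 0.199, 0.008], [0.199, -0.979, -0.038], [-0.0, 0.039, -0.999]]
Ftool [ 0.1 -2.2 -0. ] Fstand [ 0.1  2.2 -0.1] grip 1.1
knob [-1.000e-04 -8.420e-02  1.601e-01] r 0.0833 a 0.026
```

>>> drive_tool(
  offset=[
    [0,0,0],
    [0,0,0],
    [0,0,0],
    [0,0,-0.15],
    [0,0,-0.3],
    [0,0,-0.5],
    [0,0,-0.5],
    [0,0,-0.7],
    [0,0,-0.7],
    [0,0,-0.5],
  ],
  turn=[
    [0,0,0],
    [0,0,0],
    [0,0,0],
    [0,0,0],
    [0,0,0],
    [0,0,0],
    [0,0,0],
    [0,0,0],
    [0,0,0],
    [0,0,0],
  ],
  hand=[0.35,0.45,0.45,0.45,0.45,0.45,0.45,0.45,0.45,0.45],
)

```text
time_s: 49.65
position: [0.5802, 0.1576, 0.2605]
tool_rot: [[0.98, 0.199, 0.01], [0.199, -0.979, -0.038], [0.002, 0.039, -0.999]]
ft_force: [0.1, -0.2, 0.2]
grip_width: 0.0383
gripper_force: 0.0
```

>>> drive_tool(
  offset=[
    [0,1,-0.5],
    [0,1,-0.5],
    [0,1,-0.5],
    [0,1,0],
    [0,1,0],
    [0,1,0],
    [0,0,0],
    [0,0,0],
    [0,0,0],
    [0,0,0],
  ],
  turn=[
    [0,0,0],
    [0,0,0],
    [0,0,0],
    [0,0,0],
    [0,0,0],
    [0,0,0],
    [0,0,0],
    [0,0,0],
    [0,0,0],
    [0,0,0],
  ],
  hand=[0.45,0.45,0.45,0.45,0.45,0.45,0.45,0.45,0.45,0.45],
)

```text
time_s: 50.9
position: [0.6273, -0.0744, 0.3276]
tool_rot: [[0.98, 0.2, 0.008], [0.2, -0.979, -0.038], [0.0, 0.039, -0.999]]
ft_force: [-0.4, -0.5, -0.1]
grip_width: 0.0382
gripper_force: 0.0
```

```bash
python3 - <<'E'
from fs import *
f()
from rig import get_image;import cv2
for n in C:
    a=get_image(n);cv2.imwrite(f"pics/end_{n}.png",a);g=cv2.cvtColor(a,cv2.COLOR_BGR2GRAY)
    for nm,P in(("ring0",ringknob(0)),("ring.04",ringknob(.04)),("latch0",latchknob(0)),("latch.1",latchknob(.1)),("latch.2",latchknob(.2))):
        u,v=proj(n,world(s,P));U,V=int(round(u)),int(round(v));w=g[V-12:V+13,U-12:U+13];m=(w<48).astype(np.uint8)
        k,_,stt,cen=cv2.connectedComponentsWithStats(m);print(n,nm,(round(float(u),1),round(float(v),1)),[(cen[i]+[U-12,V-12]).round(1).tolist()+stt[i].tolist() for i in range(1,k) if stt[i,4]>25])
E
```

```text
50.9 stand [-2.000e-04 -3.171e-01  3.276e-01] F [-0.4 -0.5 -0.1] w 0.0382
[-17.  28.  45.  -2. 106.  61.]
[[0.98, 0.2, 0.008], [0.2, -0.979, -0.038], [0.0, 0.039, -0.999]]
Ftool [-0.5  0.4  0.1] Fstand [-0.5 -0.4 -0.1] grip 0.0
side ring0 (287.0, 177.9) [[286.8, 173.9, 0, 0, 22, 17, 213]]
side ring.04 (286.3, 175.6) [[286.4, 173.1, 0, 0, 23, 19, 233]]
side latch0 (300.9, 199.2) [[301.9, 199.7, 4, 7, 19, 13, 152]]
side latch.1 (303.0, 202.3) [[301.9, 199.7, 2, 4, 19, 13, 152]]
side latch.2 (305.1, 205.7) [[301.9, 199.7, 0, 0, 19, 13, 152]]
top ring0 (283.0, 137.6) [[282.0, 137.7, 6, 3, 11, 18, 158]]
top ring.04 (281.5, 137.3) [[282.0, 137.7, 7, 4, 11, 18, 158]]
top latch0 (311.3, 136.2) [[311.6, 136.5, 6, 4, 13, 17, 158]]
top latch.1 (315.4, 135.9) [[311.6, 136.5, 2, 4, 13, 17, 158]]
top latch.2 (319.4, 135.8) [[311.7, 136.4, 0, 4, 11, 17, 155]]
```

```bash
python3 -c "
from rig import env
print(env.close_job())"
```

```text
the job is handed in; nothing more can be done
None
```

I handed the job in at about 51 s, and no verdict came back: the stub was pushed home (about 12 N at the wrist, held over a second), the ring is down on its buffer and the latch is in its seat at about 0.02 rad in the images; the ring's final angle is less certain, inferred mainly from the push force dropping as the roller passed the ridge.

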